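# Centre-punch the drill spot of a bracket blank

### The arm

A 6-joint arm with a two-finger parallel gripper is mounted at the origin on a cart in front of the work surface, level with it; the furniture and walls round the work are solid. World frame = base frame: x ahead of the robot, y to its left, z up, the work surface at z = 0. Lengths are in m, angles in rad, forces in N, time in s.
With the tool pointing down it reaches from about 0.375 to 0.975 m from the base axis. Payload 3.8 kg.
Tool frame: the origin (TCP) lies midway between the tips of the shut fingers; the grasp point (between the pads) lies bot.grasp_offset behind it (bot.grasp_offset is the distance from the TCP to the grasp point, in m); z points along the fingers, y is the direction in which the jaws open and shut (so a half turn about z gives the same grasp; the last joint's range is limited). The gripper opens to 85 mm and grips with 20 to 120 N. Pads are 22 mm wide; open, the fingers measure 114 mm over their backs; the gripper's body (76 mm by 85 mm) begins 54 mm behind the grasp point. The pads swing forward as they close: fully open they stand 13 mm farther back than shut.
Start: joints at [-1.347, 0.264, 1.604, -0, 1.274, -0.037], TCP at [0.174, -0.652, 0.231] pointing down, gripper open.
Joint ranges: [-2.63, 2.63], [-0.94, 2.18], [0.31, 2.57], [-1.31, 4.45], [0, 2.66], [-2.55, 2.55]. Speed limits (rad/s): [2.57, 2.57, 3.14, 3.14, 3.14, 3.14].

### API

Orientations are given as a rotation vector (axis times angle).
In Python, from workcell import read_state, viewer, job, bot gives the robot as it stands.
- The arm moves only by the shell command python3 -m crank 'ROWS' [FORCE]. ROWS is text: rows parted by semicolons, each of 7 numbers parted by spaces: the shift along the tool's x, y, z in mm, then the turn, a rotation vector about the tool's x, y, z in rad, then the closure in counts, from 0 (fully open) to 255 (shut). A call has 1 to 20 rows; each row is the pose to reach, as a shift and turn from the pose commanded when the call began, along the tool's axes at that moment; what a row does not reach only later rows make up. A row lasts 1/8 s, in which the tool goes at most 62.5 mm and 10.7 degrees, less where a joint would pass 70% of its speed; a pose out of reach is approached as far as the arm can. A call with a gripper value outside its range is refused whole. The fingers move at their own pace and stop on an object; FORCE is the grip in N (left out, the last holds). Time passes only in rows, so rows that repeat a pose let the fingers close. It gives the time, the measured TCP pose, the force and the opening at its end, in the units of the state.
- read_state(): the state, without advancing time (a new reading comes with each control period).
- viewer.read_camera(name): name is "scene" or "top"; returns a dict with "pixels" (384x512x3 uint8, red, green, blue), "vertical_fov" (degrees; the focal length in pixels is half the picture's height over the tangent of half this angle, whatever the lens; pixels are square), "cx", "cy" (the principal point, pixels), "view" (4x4, takes a point from world to camera coordinates). Camera axes: x right, y up, looking along -z (the intrinsics and any distortion apply to the point x, -y, -z); pixel columns grow to the right and rows downward; lengths in m; the calibration is good to about 2 mm. A picture is of the moment at which its call begins. There is no depth.
- job.finish_job(): hands the job in, once; it reports no verdict.
The state is a dict: "time": time; "q": joint angles; "joint_vel": joint speeds; "joint_torque": joint torques, N m; "tool_pos": TCP position; "tcp_rot": TCP orientation; "wrist_force": force on the tool from outside, world axes, zero at the start; "torque": the same for the moment, N m; "width": opening from 0.0 (shut) to 1.0 (fully open).
Only numpy, scipy, OpenCV 4.12 (cv2) and the standard library are available. Lean on these libraries where they do the work, as an engineer would, in place of code of your own. Each camera call takes 0.05 s, during which the arm holds its last target.

### The job

Take the spring-loaded centre punch from its wooden stand, hold it upright on the scribed round spot of the bracket blank and press it straight down until its spring snaps, so that the spot is driven in; ease off as soon as it has snapped, without forcing it on against its stop, and mark nothing but the spot. Then hang the punch back upright in the hole of its stand and let go; leave the tape measure, sanding block and terminal plate where they lie.

Things in the scene. Friction and masses are not known exactly. Their poses are not given: they have to be found in the camera images.
- punch: spring-loaded centre punch hanging upright in the stand, round about its z axis (up). Origin: centre of its collar's underside. Collar 32 mm across, z 0 to 6 mm; above it the barrel to grasp, 18 mm across, z 6 to 66 mm (top); below it a nose 15 mm across down to z = -18 mm. Out of the nose stands a 7 mm rod whose point lies 36 to 60 mm below the origin: it differs each time, so feel for the touch
- striker (a point): hidden point inside the barrel, 30 mm above the punch's origin at rest; rises by as much as the rod is pressed in. The rod resists with 9 to 10 N at once, rising to 14 to 17 N at about 5 mm; there the spring snaps (snapped: beyond 5.8 mm) and the force falls to about 6 N by 7.5 mm. At 8.6 mm is a hard stop: over 22 N on the spot spoils the work. The rod springs out again when lifted
- stand: fixed block of light wood 70 x 70 x 66 mm on a thin foot 96 x 78 mm; origin at the centre of its underside, z up. A vertical hole 22 mm across goes right through its centre; the punch hangs in it with its collar resting on the block's top
- stand_hole (a point): centre of the hole's mouth, on the block's top, 66 mm above the table. The hung punch has its origin here
- jig: fixed plywood backing board 130 x 160 x 20 mm on which the bracket blank is held down by two low clamps with black knobs (tops 44 mm above the table); origin at the centre of its underside, z up
- bracket: L-shaped aluminium bracket blank, 10 mm thick, fixed on the board, its top 30 mm above the table; origin 20 mm above the jig's. It has two drilled holes 11 mm across (one half under a clamp), which are not to be marked, and the spot
- spot: the spot to be punched: a flat round disc of soft metal 14 mm across in the bracket, flush with its top, with a scribed cross, where scribed lines meet. Origin: centre of its upper face, z up; it lies at x = -20 mm, y = 15 mm, z = 30 mm in the jig's frame. The punch drives it in for good, at most 2 mm, under about 13 N
- tape_measure: pocket tape measure, 37 x 77 x 62 mm, bystander; origin at the centre of its underside
- sand_block: brown sanding block lying flat, 63 x 105 x 34 mm, bystander; origin at the centre of its underside
- terminal: black terminal plate with two posts, 62 x 62 x 24 mm, bystander; origin at the centre of its underside
Things that resemble listed ones, but are neither listed nor needed, are in the scene too. What is shaped like the punch but red or yellow is not meant.

How it is judged:
By the outcome, as a careful person would: the job done as asked, in the order asked, and still so for the second after the job is handed in, with the robot touching nothing.
It also fails if it takes over 64 s, if anything falls off the work surface, if the arm or the gripper's body presses on something with over 40 N, if the wrist force passes 120 N, or if a joint passes its speed limit or range.

## Working session

There is one attempt and no reset: what is moved stays moved. The work goes in short steps, Python scripts to look and compute and a shell command to move; the robot and the scene stay as the last step left them, time stands still between calls to the robot, and variables do not carry over. Pictures are saved under pics/ and viewed, and the job is handed in when it is done.

```bash
ls; mkdir -p pics; python3 - <<'E'
from workcell import read_state, viewer, job, bot
import cv2
print(read_state()); print(bot.grasp_offset)
for n in ("scene","top"):
    c=viewer.read_camera(n); cv2.imwrite(f"pics/{n}0.png",c["pixels"][:,:,::-1]); print({k:v for k,v in c.items() if k!="pixels"})
E
```

```text
pics
{'time': 0.0, 'q': array([-1.34692064e+00,  2.64740523e-01,  1.60540201e+00,  7.95709593e-06,
        1.27370209e+00, -3.69204835e-02]), 'joint_vel': array([-0.00032705, -0.00047582,  0.00024621, -0.00067703, -0.00035014,
        0.0002367 ]), 'joint_torque': array([-3.74947658e-04, -5.15110159e+01, -3.67311895e+01,  3.71008048e-05,
        1.30373440e-02, -9.51268078e-06]), 'tool_pos': array([ 0.17387041, -0.65145063,  0.22995542]), 'tcp_rot': array([-3.11269784e+00, -4.08202432e-01,  3.18063601e-04]), 'wrist_force': array([0.08354242, 0.63457674, 0.01276393]), 'torque': array([ 0.00336664, -0.02315676, -0.02471702]), 'width': 0.9992410300925016}
0.0187
{'vertical_fov': 49.40180204498803, 'cx': 253.63511640665254, 'cy': 194.6163088632322, 'view': array([[ 0.60589316, -0.7954318 ,  0.01348081, -0.35215095],
       [ 0.38228043,  0.30596627,  0.87192105, -0.30843551],
       [-0.6976784 , -0.52313755,  0.48946088, -0.79159696],
       [ 0.        ,  0.        ,  0.        ,  1.        ]])}
{'vertical_fov': 47.63832736566189, 'cx': 246.1097160917769, 'cy': 188.54513285552696, 'view': array([[ 1.00360922e-03, -9.99985513e-01,  5.28840031e-03,
         5.79630708e-03],
       [ 9.80071723e-01,  2.03409213e-03,  1.98633535e-01,
        -5.71228213e-01],
       [-1.98641414e-01,  4.98366116e-03,  9.80059565e-01,
        -1.32972049e+00],
       [ 0.00000000e+00,  0.00000000e+00,  0.00000000e+00,
         1.00000000e+00]])}
```

View pics/scene0.png

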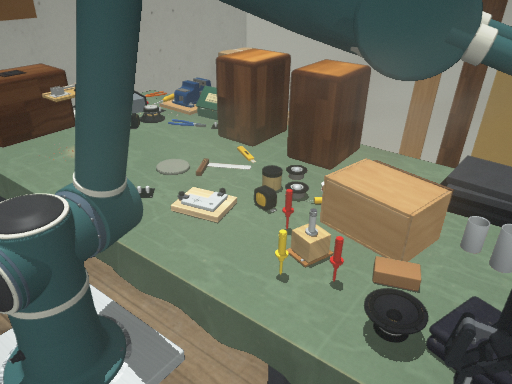

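View pics/top0.png

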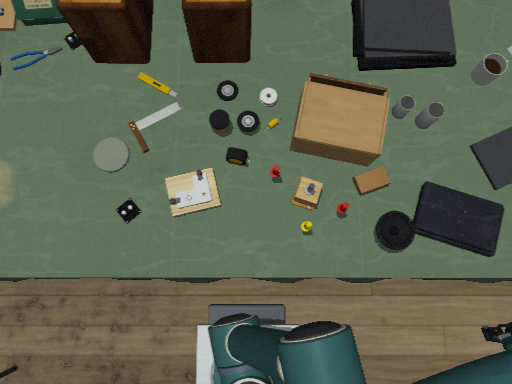

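Stand with the grey punch: scene ≈(312,235), top ≈(310,190). Red/yellow look-alikes: top (276,172), (343,209), (307,227). Only the grey one sits in the wooden block. Jig: top ≈(192,192). Confirming in crops.

```bash
python3 - <<'E'
import cv2, numpy as np
t=cv2.imread("pics/top0.png"); s=cv2.imread("pics/scene0.png")
def crop(im,x0,y0,w,h,k,n):
    c=cv2.resize(im[y0:y0+h,x0:x0+w],None,fx=k,fy=k,interpolation=cv2.INTER_CUBIC)
    for i in range(0,w,10): cv2.putText(c,str(x0+i),(i*k,8),0,.3,(255,255,255),1); cv2.line(c,(i*k,10),(i*k,14),(255,255,255),1)
    for i in range(0,h,10): cv2.putText(c,str(y0+i),(0,i*k+3),0,.3,(255,255,255),1)
    return c
cv2.imwrite("pics/c1.png",np.hstack([crop(t,155,160,75,60,5,0),crop(t,280,165,75,60,5,0)]))
cv2.imwrite("pics/c2.png",np.hstack([crop(s,165,175,80,60,5,0),crop(s,275,200,75,60,5,0)]))
cv2.imwrite("pics/c2b.png",crop(s,280,200,65,70,8,0))
E
```

```text
(no output)
```

View pics/c1.png

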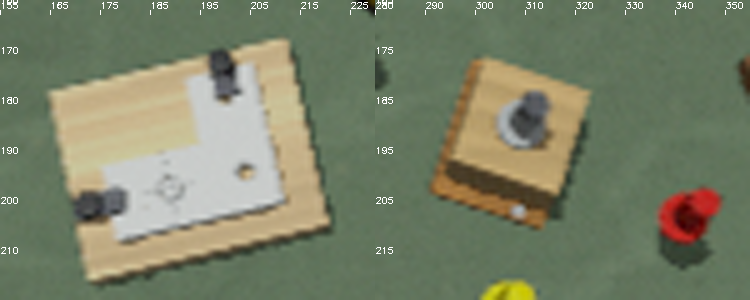

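View pics/c2.png

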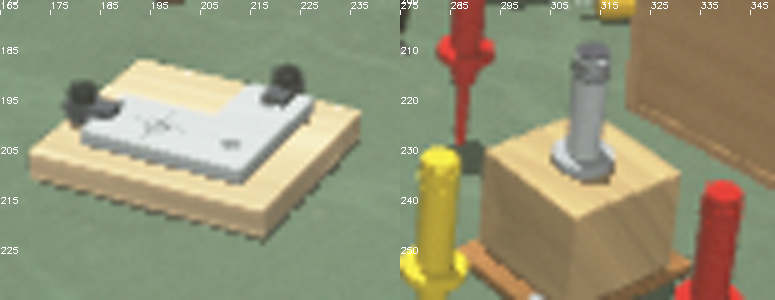

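View pics/c2b.png

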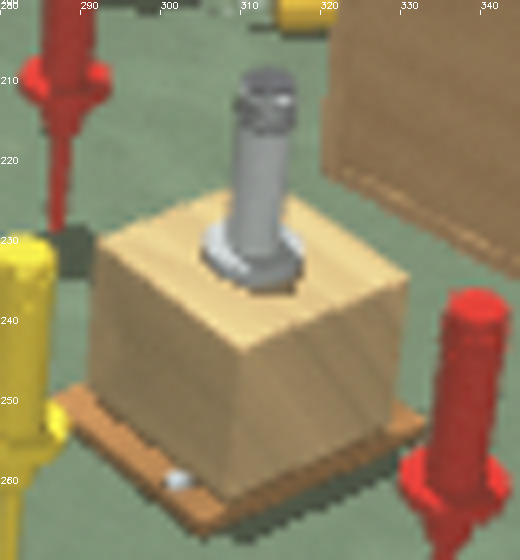

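```bash
cat > h.py <<'E'
import numpy as np, cv2
from scipy.optimize import least_squares
from scipy.spatial.transform import Rotation as R
from workcell import read_state, viewer, job, bot
CAM={}
def cam(n):
    if n not in CAM: 
        c=viewer.read_camera(n); CAM[n]=c
    return CAM[n]
def proj(n,P):
    c=cam(n); P=np.atleast_2d(P); V=c["view"]; p=P@V[:3,:3].T+V[:3,3]
    f=c["pixels"].shape[0]/2/np.tan(np.radians(c["vertical_fov"]/2))
    return np.c_[c["cx"]+f*p[:,0]/-p[:,2], c["cy"]-f*p[:,1]/-p[:,2]]
def fit(loc,obs,x0):
    # loc: list of local pts; obs: list of (cam,px,py,locpt)
    def res(v,off=None):
        r=[]
        for n,u,w,l in obs:
            l=np.array(l,float); c,s=np.cos(v[2]),np.sin(v[2])
            r.append(proj(n,[v[0]+c*l[0]-s*l[1],v[1]+s*l[0]+c*l[1],l[2]])[0]-[u,w])
        return np.concatenate(r)
    o=least_squares(res,x0,loss='soft_l1',f_scale=0.7,x_scale=[.1,.1,1]); return o.x,res(o.x).reshape(-1,2)
E
python3 - <<'E'
from h import *
np.set_printoptions(precision=4,suppress=True)
H=.035;a=.4;b=.44
st=[("top",301-a,176.6-a,(H,H,.066)),("top",323.4-a,183.4-a,(H,-H,.066)),("top",317-a,203.8-a,(-H,-H,.066)),("top",294.4-a,196.2-a,(-H,H,.066)),
("scene",292.25-b,230-b,(-H,H,.066)),("scene",330.9-b,234.4-b,(H,-H,.066)),("scene",310.5-b,243.75-b,(-H,-H,.066))]
for sub in (st,st[:4],st[4:]):
    v,r=fit(None,sub,[.55,-.2,-.3]); print(v,'\n',r.T)
X,Y=.065,.08
jg=[("top",165-a,178.4-a,(X,Y,.02)),("top",212.6-a,167.6-a,(X,-Y,.02)),("top",221-a,205.2-a,(-X,-Y,.02)),("top",173-a,216.4-a,(-X,Y,.02)),
("scene",171-a,205.2-a,(-X,Y,.02)),("scene",193-a,187-a,(X,Y,.02)),("scene",237-a,197.4-a,(X,-Y,.02)),
("top",189-a,197.4-a,(-.02,.015,.03)),("scene",197.4-a,200-a,(-.02,.015,.03))]
for sub in (jg,[j for j in jg if j[0]=="top"],[j for j in jg if j[0]!="top"]):
    v,r=fit(None,sub,[.55,.15,.2]); c,s=np.cos(v[2]),np.sin(v[2]); print(v,'spot',v[0]-.02*c-.015*s,v[1]-.02*s+.015*c,'\n',r.T)
E
```

```text
[ 0.5663 -0.1923 -0.3154] 
 [[ 0.9058 -0.4165 -0.1884  1.1474 -0.3555  0.3782 -0.318 ]
 [-0.1269 -0.228   0.0097  0.786  -0.2    -0.1689 -0.4021]]
[ 0.5666 -0.1912 -0.3263] 
 [[ 0.6975 -0.6948 -0.7016  0.7069]
 [-0.2862 -0.1659 -0.0027  0.5483]]
[ 0.5655 -0.193  -0.3074] 
 [[-0.3265  0.4599 -0.0894]
 [ 0.1156 -0.0225 -0.1309]]
[0.5696 0.1813 0.2345] spot 0.5466195795957101 0.19128746550092232 
 [[ 0.1225  0.033   0.2861 -0.018  -0.6263  0.0159  0.4485  0.429  -0.6563]
 [-0.1717 -0.2274 -0.0709 -0.0033 -0.2079 -0.5276 -0.5529  0.551  -0.0781]]
[0.5695 0.1819 0.233 ] spot 0.5466234003790097 0.19186878816125347 
 [[-0.0231 -0.0974  0.097  -0.2235  0.2494]
 [-0.2088 -0.1978 -0.0271 -0.0284  0.5495]]
[0.569  0.1794 0.2421] spot 0.5459458058339943 0.18919252875518983 
 [[-0.3063  0.0799  0.7455 -0.3098]
 [ 0.2072 -0.2346 -0.41    0.2265]]
```

```bash
cat >> h.py <<'E'
def down(yang):
    y=np.array([np.cos(yang),np.sin(yang),0]); z=np.array([0,0,-1.]); return np.c_[np.cross(y,z),y,z]
def go(pos,yang=None,rot=None):
    s=read_state(); Rm=R.from_rotvec(s["tcp_rot"]).as_matrix(); Rt=down(yang) if rot is None else rot
    d=Rm.T@(np.array(pos)-s["tool_pos"])*1000; w=R.from_matrix(Rm.T@Rt).as_rotvec()
    print("t",s["time"],"row: %.1f %.1f %.1f  %.4f %.4f %.4f"%(*d,*w)," dist %.0f turn %.1f deg"%(np.linalg.norm(d),np.degrees(np.linalg.norm(w))))
E
python3 - <<'E'
from h import *
f=lambda v:np.r_[proj("top",[v[0],v[1],.131])[0]-[311.8,185.2],proj("scene",[v[0],v[1],.131])[0]-[313.1,209.2]]
o=least_squares(f,[.56,-.19],x_scale=.1); print(o.x,o.fun)
f=lambda v:np.r_[proj("top",[v[0],v[1],.069])[0]-[309.0,189.0],proj("scene",[v[0],v[1],.069])[0]-[311.3,231.4]]
o=least_squares(f,[.56,-.19],x_scale=.1); print(o.x,o.fun)
go([.566,-.192,.231],-.315)
E
```

```text
[ 0.56722883 -0.19154386] [-0.00285057 -0.07091906 -0.03334631  0.0969173 ]
[ 0.56634488 -0.19302464] [ 0.26775439  0.44831753  0.05402784 -0.74275   ]
t 0.3 row: 497.4 -343.3 0.1  -0.0007 -0.0004 -0.9950  dist 604 turn 57.0 deg
```

```bash
python3 -m crank '497.5 -343 0 0 0 -.995 110;497.5 -343 0 0 0 -.995 110;497.5 -343 0 0 0 -.995 110;497.5 -343 0 0 0 -.995 110;497.5 -343 0 0 0 -.995 110;497.5 -343 0 0 0 -.995 110;497.5 -343 0 0 0 -.995 110;497.5 -343 0 0 0 -.995 110;497.5 -343 0 0 0 -.995 110;497.5 -343 0 0 0 -.995 110;497.5 -343 0 0 0 -.995 110;497.5 -343 0 0 0 -.995 110;497.5 -343 0 0 0 -.995 110' 60
python3 - <<'E'
from h import *
go([.567,-.192,.150],-.315)
for n in ("scene","top"): cv2.imwrite(f"pics/{n}1.png",cam(n)["pixels"][:,:,::-1])
s=cv2.imread("pics/scene1.png"); t=cv2.imread("pics/top1.png")
cv2.imwrite("pics/c3.png",np.hstack([cv2.resize(s[120:270,250:370],None,fx=3.2,fy=3.2),cv2.resize(t[120:270,250:370],None,fx=3.2,fy=3.2)]))
E
```

```text
time: 1.92
tool_pos: [0.5655, -0.1935, 0.2312]
tcp_rot: [-2.544, -1.844, 0.001]
wrist_force: [0.4, 0.9, 0.1]
width: 0.568
t 1.925 row: 1.9 0.9 81.2  -0.0003 0.0003 -0.0014  dist 81 turn 0.1 deg
```

View pics/c3.png

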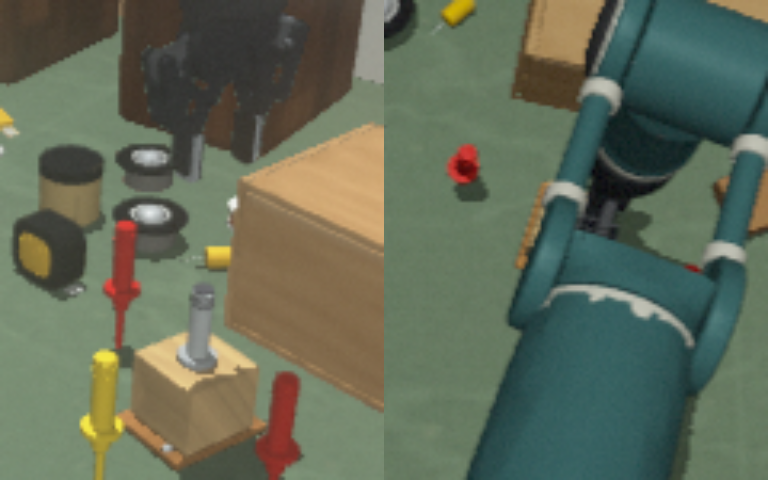

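The picture shows the gripper over the grey punch, which is at about (312,225) in the scene picture. The top view is blocked by the arm. Descending.

```bash
python3 -m crank '1.7 0.9 40 0 0 0 110;1.7 0.9 85 0 0 0 110;1.7 0.9 85 0 0 0 110;1.7 0.9 85 0 0 0 110'
python3 - <<'E'
from h import *
go([.567,-.192,.083],-.315)
cv2.imwrite("pics/s2.png",cv2.resize(cam("scene")["pixels"][160:280,250:370,::-1],None,fx=5,fy=5))
E
```

```text
time: 2.52
tool_pos: [0.5683, -0.1919, 0.1477]
tcp_rot: [2.542, 1.844, 0.001]
wrist_force: [0.2, -0.4, 0.9]
width: 0.573
t 2.525 row: -0.4 -1.3 64.7  0.0016 0.0001 -0.0008  dist 65 turn 0.1 deg
```

View pics/s2.png

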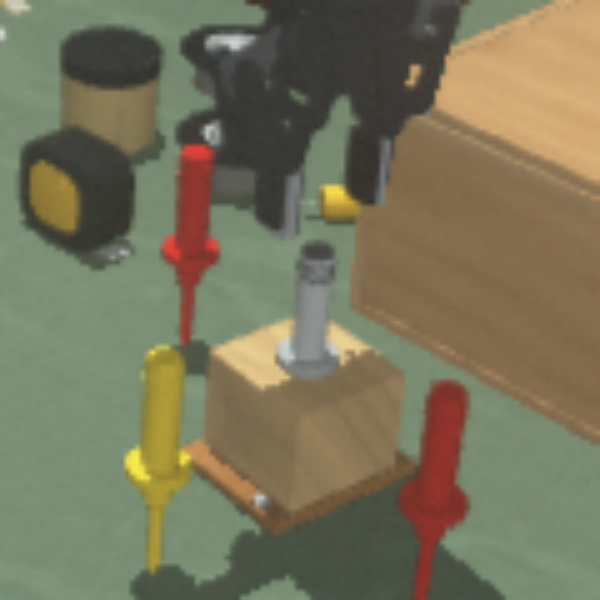

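```bash
python3 -c "
from h import *
p=proj('scene',[[.5683,-.1919,.153],[.567,-.192,.132]]);print((p-[250,160])*5+2)"
python3 -m crank '-0.4 -1 30 0 0 0 110;-0.4 -1 55 0 0 0 110;-0.4 -1 65 0 0 0 110;-0.4 -1 65 0 0 0 110;-0.4 -1 65 0 0 0 110'
python3 - <<'E'
from h import *
go([.567,-.192,.083],-.315)
cv2.imwrite("pics/s3.png",cv2.resize(cam("scene")["pixels"][160:280,250:370,::-1],None,fx=5,fy=5))
E
```

```text
[[322.86039161 209.07605942]
 [318.0766494  247.23154346]]
time: 3.25
tool_pos: [0.5679, -0.1917, 0.083]
tcp_rot: [2.54, 1.844, 0.002]
wrist_force: [0.6, 0.4, -0.4]
width: 0.57
t 3.25 row: -0.6 -0.7 0.0  0.0028 0.0001 0.0000  dist 1 turn 0.2 deg
```

View pics/s3.png

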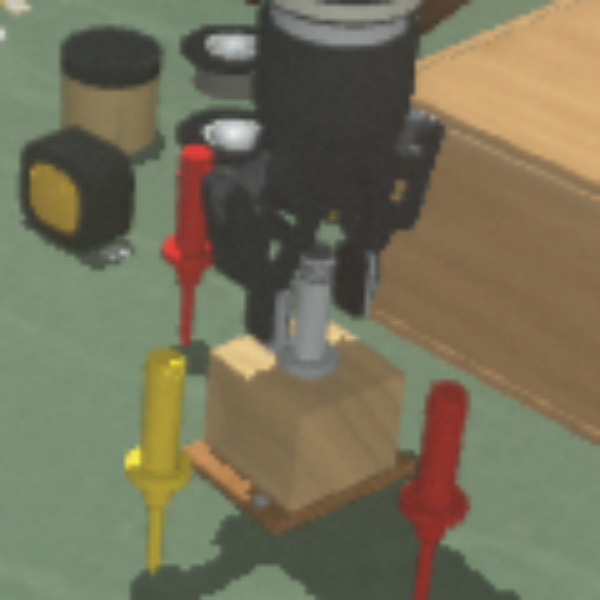

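The barrel stands between the pads at about (313,305) in the crop. Squaring up the small tilt, then closing.

```bash
python3 -m crank '0 -0.7 0 .0028 0 0 110;0 -0.7 0 .0028 0 0 180;0 -0.7 0 .0028 0 0 255;0 -0.7 0 .0028 0 0 255;0 -0.7 0 .0028 0 0 255;0 -0.7 0 .0028 0 0 255;0 -0.7 0 .0028 0 0 255;0 -0.7 0 .0028 0 0 255' 90
python3 - <<'E'
from h import *
s=read_state(); print(s["width"],s["wrist_force"],s["torque"],s["tool_pos"]); go([.567,-.192,.083],-.315)
cv2.imwrite("pics/s4.png",cv2.resize(cam("scene")["pixels"][160:280,250:370,::-1],None,fx=5,fy=5))
E
```

```text
time: 4.3
tool_pos: [0.5664, -0.1912, 0.0818]
tcp_rot: [-2.541, -1.845, 0.002]
wrist_force: [-0.7, 0.4, 5.4]
width: 0.187
0.1874935698353096 [-0.66696289  0.43346535  5.43693961] [ 0.01953044 -0.00810489  0.02097083] [ 0.56639119 -0.19116003  0.08183846]
t 4.3 row: -0.6 0.8 -1.2  -0.0018 0.0000 0.0000  dist 2 turn 0.1 deg
```

View pics/s4.png

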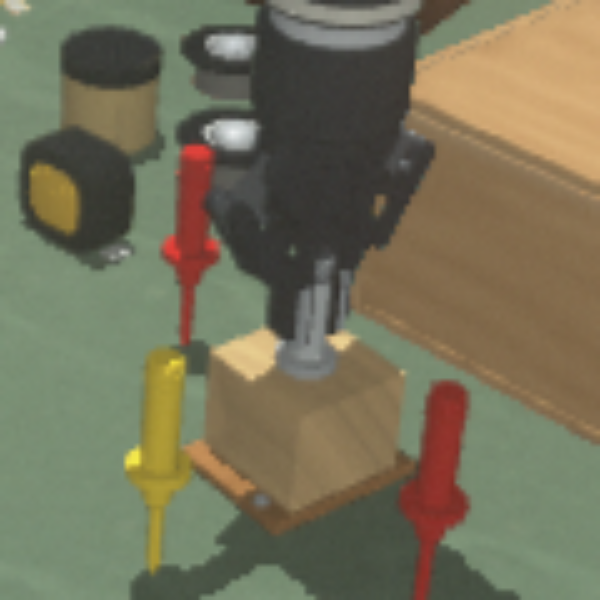

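```bash
python3 -m crank '0 0 -3 0 0 0 255;0 0 -8 0 0 0 255;0 0 -8 0 0 0 255;0 0 -8 0 0 0 255'
python3 - <<'E'
from h import *
s=read_state(); print(s["width"],s["wrist_force"],s["torque"],s["tool_pos"])
P=np.array([.5664,-.1912,s["tool_pos"][2]]);
for z in (-.015,-.009,.05): print(z,proj('scene',P+[0,0,z]))
a=cv2.imread("pics/s2.png")
cv2.imwrite("pics/s5.png",cv2.resize(cam("scene")["pixels"][195:255,285:335,::-1],None,fx=10,fy=10,interpolation=cv2.INTER_CUBIC))
E
```

```text
time: 4.85
tool_pos: [0.5657, -0.1909, 0.0889]
tcp_rot: [-2.54, -1.844, 0.003]
wrist_force: [-0.9, -0.6, -1.7]
width: 0.187
0.18695332056118535 [-0.9150648  -0.62071551 -1.6631562 ] [-0.01880741 -0.01167695 -0.04977563] [ 0.56565274 -0.19089437  0.08893681]
-0.015 [[310.89526074 228.76555232]]
-0.009 [[311.08800631 226.77678315]]
0.05 [[313.0425288  206.60981399]]
```

View pics/s5.png

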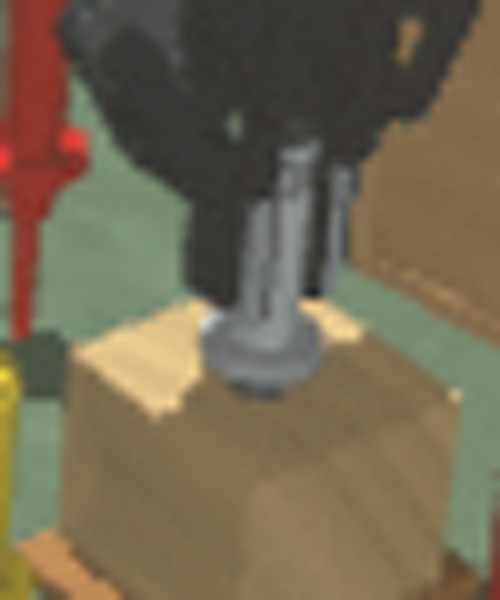

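```bash
python3 -m crank '0 0 -15 0 0 0 255;0 0 -30 0 0 0 255;0 0 -50 0 0 0 255;0 0 -70 0 0 0 255;0 0 -90 0 0 0 255;0 0 -100 0 0 0 255;0 0 -100 0 0 0 255;0 0 -100 0 0 0 255'
python3 - <<'E'
from h import *
s=read_state(); print(s["width"],s["wrist_force"],s["torque"],s["tool_pos"]); go(s["tool_pos"],-.315)
P=s["tool_pos"]
for z in (-.075,-.015,.05): print(z,proj('scene',P+[0,0,z]))
cv2.imwrite("pics/s6.png",cv2.resize(cam("scene")["pixels"][155:235,285:345,::-1],None,fx=8,fy=8,interpolation=cv2.INTER_CUBIC))
E
```

```text
time: 5.9
tool_pos: [0.5656, -0.1909, 0.1884]
tcp_rot: [-2.539, -1.843, 0.004]
wrist_force: [0.3, -0.0, -2.0]
width: 0.19
0.19043841604853232 [ 0.34554772 -0.03319646 -2.04682944] [ 0.02111398 -0.01379507 -0.02977929] [ 0.56559945 -0.19085084  0.18835141]
t 5.9 row: 0.0 0.0 0.0  -0.0044 -0.0001 -0.0000  dist 0 turn 0.3 deg
-0.075 [[311.89398886 215.58220428]]
-0.015 [[313.93944943 194.39252325]]
0.05 [[316.29517705 169.98867127]]
```

View pics/s6.png

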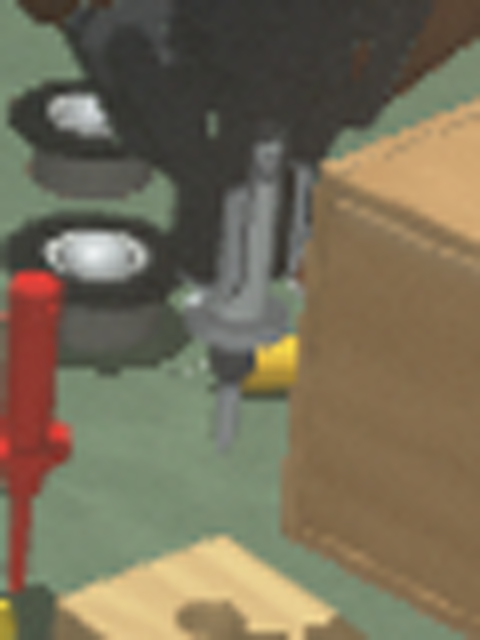

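```bash
python3 -m crank '0 0 -15 0 0 .18 255;0 0 -20 0 0 .36 255;0 0 -20 0 0 .54 255;0 0 -20 0 0 .7 255;0 0 -20 0 0 .775 255;0 0 -20 0 0 .775 255;0 0 -20 0 0 .775 255'
cat > m.py <<'E'
from h import *
import sys
s=read_state(); print(s["width"],s["wrist_force"],s["tool_pos"]); P=s["tool_pos"]; Rm=R.from_rotvec(s["tcp_rot"]).as_matrix(); print("yang",np.arctan2(Rm[1,1],Rm[0,1]),"z",Rm[:,2])
c=proj('scene',P+[0,0,-.02])[0]; x0,y0=int(c[0])-30,int(c[1])-40
for z in (-.075,-.015,.05): print(z,(proj('scene',P+[0,0,z])-[x0,y0]+.5)*8)
cv2.imwrite(f"pics/{sys.argv[1]}.png",cv2.resize(cam("scene")["pixels"][y0:y0+80,x0:x0+60,::-1],None,fx=8,fy=8,interpolation=cv2.INTER_CUBIC)); print(x0,y0)
E
python3 m.py yA
```

```text
time: 6.82
tool_pos: [0.5659, -0.191, 0.2086]
tcp_rot: [-3.049, -0.749, 0.005]
wrist_force: [-0.5, -0.1, -2.3]
width: 0.185
0.1849819978776069 [-0.49887186 -0.08775007 -2.30381845] [ 0.56592856 -0.19099243  0.20856734]
yang -1.0887265333548688 z [-0.00379514  0.00130025 -0.99999195]
-0.075 [[233.50882793 488.34435353]]
-0.015 [[250.22144235 315.49471396]]
0.05 [[269.48071066 116.30639406]]
284 148
```

View pics/yA.png

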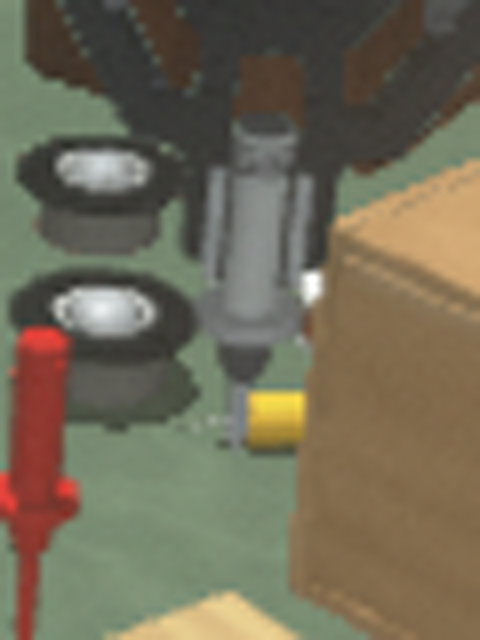

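```bash
python3 -m crank '0 0 0 0 0 -.18 255;0 0 0 0 0 -.36 255;0 0 0 0 0 -.54 255;0 0 0 0 0 -.72 255;0 0 0 0 0 -.9 255;0 0 0 0 0 -1.08 255;0 0 0 0 0 -1.26 255;0 0 0 0 0 -1.44 255;0 0 0 0 0 -1.57 255;0 0 0 0 0 -1.57 255;0 0 0 0 0 -1.57 255'
python3 m.py yB
```

```text
time: 8.25
tool_pos: [0.5662, -0.1911, 0.2092]
tcp_rot: [-1.631, -2.682, 0.001]
wrist_force: [0.1, -0.6, -2.5]
width: 0.19
0.1896466529061922 [ 0.13829193 -0.59289783 -2.51603156] [ 0.56622687 -0.1910663   0.20919237]
yang 0.47819081885404546 z [-2.80523856e-03  9.45619128e-04 -9.99995618e-01]
-0.075 [[234.38283636 486.27773516]]
-0.015 [[251.12363439 313.34310866]]
0.05 [[270.41554523 114.05515418]]
284 148
```

View pics/yB.png

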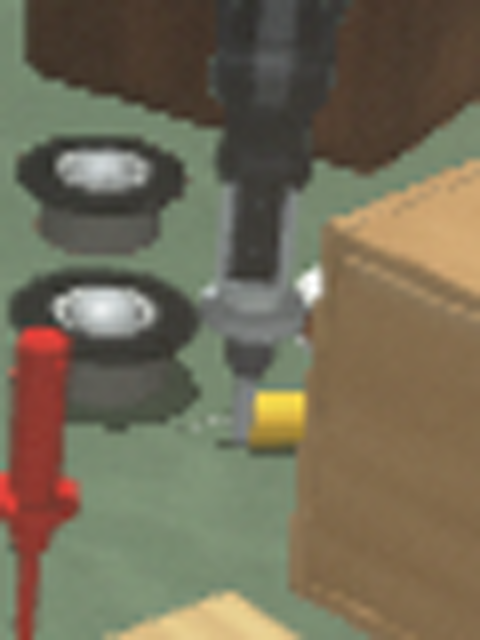

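```bash
python3 - <<'E'
from h import *
go([.5465,.1915,.19],-.77)
E
```

```text
t 8.3 row: 348.7 158.7 19.7  -0.0030 -0.0005 1.2485  dist 384 turn 71.5 deg
```

```bash
python3 -m crank '50 22 0 0 0 .18 255;100 45 0 0 0 .36 255;150 68 0 0 0 .54 255;200 91 0 0 0 .72 255;250 114 0 0 0 .9 255;300 136 0 -.002 0 1.08 255;330 150 0 -.003 0 1.248 255;349 159 10 -.003 0 1.248 255;349 159 20 -.003 0 1.248 255;349 159 20 -.003 0 1.248 255;349 159 20 -.003 0 1.248 255'
python3 m.py j1; python3 - <<'E'
from h import *
go([.5465,.1915,.12],-.77)
E
```

```text
time: 9.68
tool_pos: [0.5462, 0.1906, 0.1893]
tcp_rot: [-2.892, -1.226, 0.001]
wrist_force: [-0.3, -0.1, -1.7]
width: 0.183
0.18297014257017363 [-0.30090117 -0.05272811 -1.651496  ] [0.54615079 0.19057114 0.18932844]
yang -0.7687599987842072 z [-4.78748971e-04 -1.36624610e-04 -9.99999876e-01]
-0.075 [[258.83765147 464.76392129]]
-0.015 [[249.4788668  313.62398921]]
0.05 [[238.80320472 141.21711168]]
163 117
t 9.725 row: 0.6 -0.5 69.7  0.0000 -0.0004 0.0010  dist 70 turn 0.1 deg
```

View pics/j1.png

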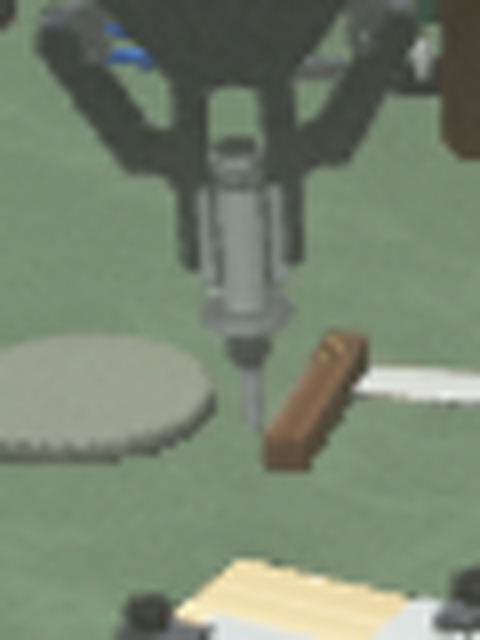

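```bash
python3 -m crank '0.6 -0.5 30 0 0 0 255;0.6 -0.5 60 0 0 0 255;0.6 -0.5 80 0 0 0 255;0.6 -0.5 80 0 0 0 255;0.6 -0.5 80 0 0 0 255'
python3 m.py j2; python3 - <<'E'
from h import *
go([.5465,.1915,.1],-.77)
print((proj('scene',[.5465,.1915,.03])))
cv2.imwrite("pics/j2b.png",cv2.resize(cam("scene")["pixels"][165:225,165:245,::-1],None,fx=10,fy=10,interpolation=cv2.INTER_CUBIC))
cv2.imwrite("pics/j2t.png",cv2.resize(cam("top")["pixels"][150:230,150:230,::-1],None,fx=6,fy=6,interpolation=cv2.INTER_CUBIC))
E
```

```text
time: 10.35
tool_pos: [0.5471, 0.1928, 0.1108]
tcp_rot: [-2.892, -1.227, -0.003]
wrist_force: [0.4, 0.3, -2.4]
width: 0.189
0.1886147948726524 [ 0.43610739  0.30607195 -2.43130199] [0.54714956 0.19275825 0.11082342]
yang -0.7682773006570772 z [ 1.86496762e-03  9.77308541e-04 -9.99997783e-01]
-0.075 [[260.07828067 457.00163929]]
-0.015 [[251.247675   315.22921435]]
0.05 [[241.19157827 153.78193979]]
164 141
t 10.4 row: -1.7 0.4 11.2  0.0011 -0.0028 0.0019  dist 11 turn 0.2 deg
[[196.26481869 199.51541786]]
```

View pics/j2b.png

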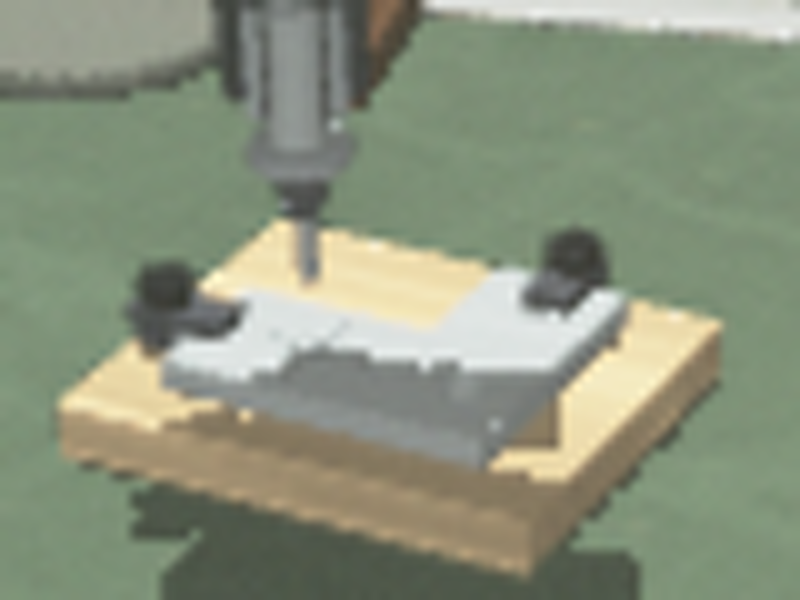

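View pics/j2t.png

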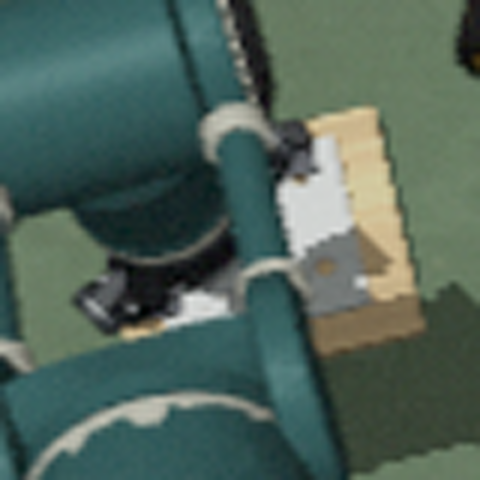

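```bash
python3 -m crank '-1.7 0.4 8 0 -.0028 0 255;-1.7 0.4 13 0 -.0028 0 255;-1.7 0.4 13 0 -.0028 0 255;-1.7 0.4 13 0 -.0028 0 255' 120
python3 m.py j3; python3 - <<'E'
from h import *
go([.5465,.1915,.09],-.77)
cv2.imwrite("pics/j3b.png",cv2.resize(cam("scene")["pixels"][165:225,165:245,::-1],None,fx=10,fy=10,interpolation=cv2.INTER_CUBIC))
E
```

```text
time: 11.0
tool_pos: [0.5452, 0.1912, 0.0965]
tcp_rot: [2.891, 1.227, -0.004]
wrist_force: [0.4, 0.3, -1.5]
width: 0.179
0.17850138629048343 [ 0.38533685  0.26070233 -1.51450025] [0.54516498 0.19120263 0.09649281]
yang -0.7679609404308009 z [-0.00209612 -0.00163166 -0.99999647]
-0.075 [[253.41932783 453.25577528]]
-0.015 [[244.65520332 312.90164233]]
0.05 [[234.67676352 153.10071027]]
165 146
t 11.05 row: 1.0 0.7 6.7  -0.0002 0.0023 0.0021  dist 7 turn 0.2 deg
```

View pics/j3b.png

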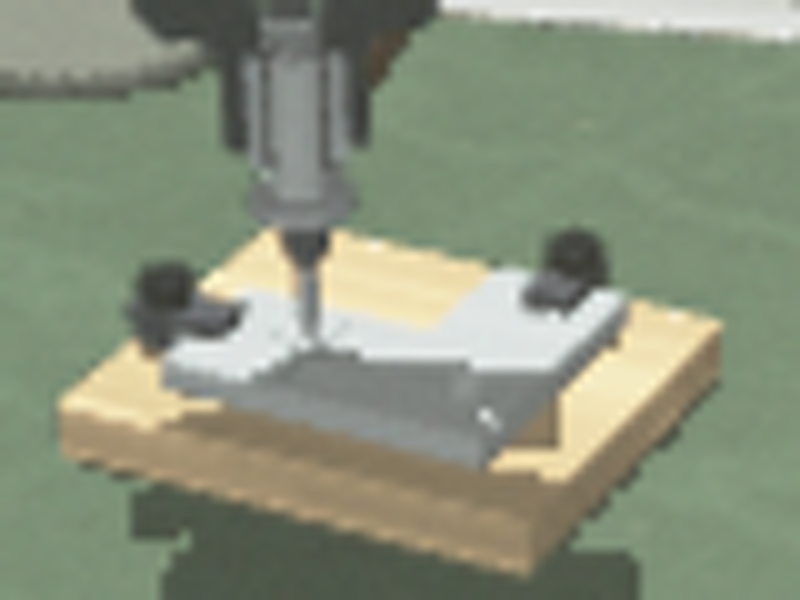

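```bash
python3 -m crank '0.8 1 0.5 0 .002 0 255;0.8 1 1 0 .002 0 255;0.8 1 1 0 .002 0 255'
python3 -m crank '0 0 1 0 0 0 255;0 0 1 0 0 0 255'
python3 -m crank '0 0 1 0 0 0 255;0 0 1 0 0 0 255'

```

```text
time: 11.48
tool_pos: [0.5465, 0.1911, 0.0956]
tcp_rot: [-2.892, -1.227, 0.001]
wrist_force: [0.1, -0.6, -2.2]
width: 0.182
time: 11.72
tool_pos: [0.5464, 0.1911, 0.0945]
tcp_rot: [-2.892, -1.227, 0.001]
wrist_force: [-0.5, 0.2, -2.1]
width: 0.182
time: 11.98
tool_pos: [0.5464, 0.1911, 0.0936]
tcp_rot: [-2.892, -1.227, 0.001]
wrist_force: [-1.2, 1.0, -1.0]
width: 0.184
```

```bash
python3 -m crank '0 0 0.5 0 0 0 255;0 0 0.5 0 0 0 255'
python3 -m crank '0 0 0.5 0 0 0 255;0 0 0.5 0 0 0 255'
python3 -m crank '0 0 0.5 0 0 0 255;0 0 0.5 0 0 0 255'
python3 -m crank '0 0 0.5 0 0 0 255;0 0 0.5 0 0 0 255'
```

```text
time: 12.22
tool_pos: [0.5465, 0.1911, 0.0931]
tcp_rot: [-2.892, -1.227, 0.001]
wrist_force: [0.2, -1.1, -2.1]
width: 0.181
time: 12.48
tool_pos: [0.5465, 0.1911, 0.0926]
tcp_rot: [-2.892, -1.227, 0.001]
wrist_force: [-0.2, 0.3, -2.4]
width: 0.18
time: 12.72
tool_pos: [0.5465, 0.1911, 0.0921]
tcp_rot: [-2.892, -1.227, 0.001]
wrist_force: [0.2, 0.7, -2.4]
width: 0.181
time: 12.98
tool_pos: [0.5465, 0.1911, 0.0916]
tcp_rot: [-2.892, -1.227, 0.001]
wrist_force: [-0.8, -0.7, -1.6]
width: 0.176
```

```bash
python3 -m crank '0 0 0.5 0 0 0 255;0 0 0.5 0 0 0 255'
python3 -m crank '0 0 0.5 0 0 0 255;0 0 0.5 0 0 0 255'
python3 - <<'E'
from h import *
cv2.imwrite("pics/j4b.png",cv2.resize(cam("scene")["pixels"][175:215,175:225,::-1],None,fx=14,fy=14,interpolation=cv2.INTER_CUBIC))
E
```

```text
time: 13.22
tool_pos: [0.5465, 0.1911, 0.0911]
tcp_rot: [-2.892, -1.227, 0.001]
wrist_force: [0.0, -0.6, -1.8]
width: 0.178
time: 13.48
tool_pos: [0.5465, 0.1911, 0.0906]
tcp_rot: [-2.892, -1.227, 0.001]
wrist_force: [-0.0, 0.2, -2.3]
width: 0.177
```

View pics/j4b.png

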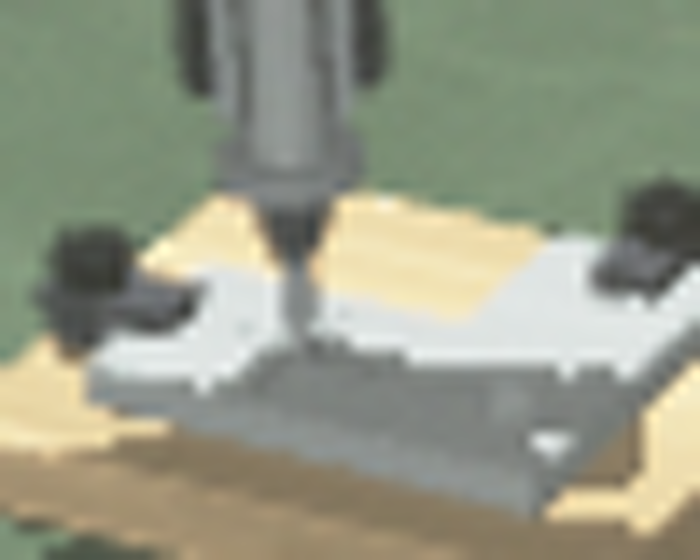

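```bash
python3 -m crank '0 0 0.5 0 0 0 255;0 0 0.5 0 0 0 255'
python3 -m crank '0 0 0.5 0 0 0 255;0 0 0.5 0 0 0 255'
python3 -m crank '0 0 0.5 0 0 0 255;0 0 0.5 0 0 0 255'
```

```text
time: 13.78
tool_pos: [0.5465, 0.1911, 0.0901]
tcp_rot: [-2.892, -1.227, 0.001]
wrist_force: [-0.7, -0.4, -1.9]
width: 0.183
time: 14.02
tool_pos: [0.5466, 0.1911, 0.0898]
tcp_rot: [-2.892, -1.227, 0.001]
wrist_force: [-0.1, 0.2, -1.0]
width: 0.177
time: 14.28
tool_pos: [0.5468, 0.1912, 0.0896]
tcp_rot: [-2.892, -1.227, -0.0]
wrist_force: [-0.2, -0.3, 0.4]
width: 0.184
```

```bash
python3 - <<'E'
from h import *
p=cam("scene")["pixels"][185:210,180:215,::-1].astype(float)
p=np.clip((p-60)*1.5,0,255).astype(np.uint8)
cv2.imwrite("pics/j5b.png",cv2.resize(p,None,fx=20,fy=20,interpolation=cv2.INTER_CUBIC))
for x,y in ((.5465,.1915),(.5465,.1911),(.5535,.1915),(.5395,.1915),(.5465,.1985),(.5465,.1845)): print((proj('scene',[x,y,.03])-[180,185]+.5)*20)
E
```

```text
[[335.29637385 300.30835718]]
[[337.21673799 301.13673467]]
[[367.76110788 282.24510536]]
[[302.57866706 318.51236206]]
[[301.79308679 285.85621851]]
[[368.99522399 314.84485487]]
```

View pics/j5b.png

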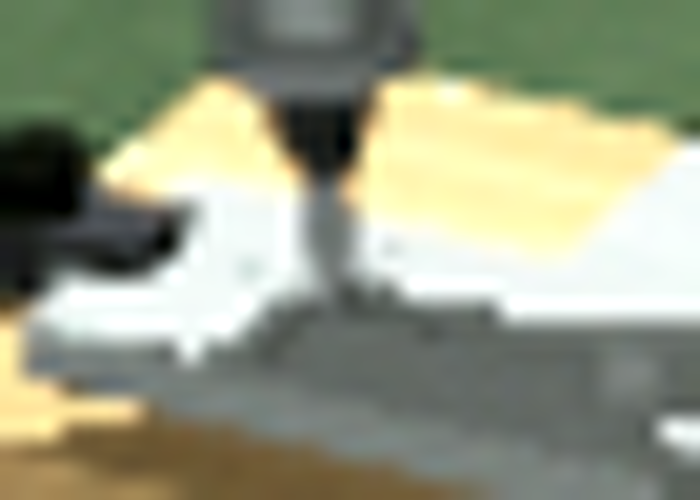

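```bash
python3 -m crank '0 0 -1.5 0 0 0 255;0.8 -0.3 -1.5 0 0 0 255;0.8 -0.3 -1.5 0 0 0 255;0.8 -0.3 0 0 0 0 255;0.8 -0.3 0 0 0 0 255'
python3 -m crank '0 0 0.5 0 0 0 255;0 0 0.5 0 0 0 255'
python3 -m crank '0 0 0.5 0 0 0 255;0 0 0.5 0 0 0 255'
python3 -m crank '0 0 0.5 0 0 0 255;0 0 0.5 0 0 0 255'
python3 -m crank '0 0 0.5 0 0 0 255;0 0 0.5 0 0 0 255'
```

```text
time: 14.95
tool_pos: [0.5471, 0.192, 0.0895]
tcp_rot: [-2.892, -1.227, 0.0]
wrist_force: [-0.6, -0.7, 0.6]
width: 0.184
time: 15.2
tool_pos: [0.5472, 0.192, 0.0893]
tcp_rot: [-2.892, -1.227, -0.0]
wrist_force: [-1.2, -0.3, 4.5]
width: 0.184
time: 15.45
tool_pos: [0.5474, 0.1921, 0.0892]
tcp_rot: [-2.892, -1.227, -0.001]
wrist_force: [-2.6, 0.2, 6.5]
width: 0.184
time: 15.7
tool_pos: [0.5474, 0.1921, 0.0888]
tcp_rot: [-2.892, -1.227, -0.001]
wrist_force: [-2.4, -1.2, 7.0]
width: 0.181
time: 15.95
tool_pos: [0.5474, 0.1921, 0.0883]
tcp_rot: [-2.892, -1.227, -0.001]
wrist_force: [-2.0, -0.1, 7.1]
width: 0.184
```

```bash
for i in 1; do :; done; python3 -m crank '0 0 0.5 0 0 0 255;0 0 0.5 0 0 0 255'
python3 -m crank '0 0 0.5 0 0 0 255;0 0 0.5 0 0 0 255'
python3 -m crank '0 0 0.5 0 0 0 255;0 0 0.5 0 0 0 255'
python3 -m crank '0 0 0.5 0 0 0 255;0 0 0.5 0 0 0 255'
```

```text
time: 16.2
tool_pos: [0.5474, 0.1921, 0.0878]
tcp_rot: [-2.892, -1.227, -0.001]
wrist_force: [-2.6, -0.3, 6.6]
width: 0.182
time: 16.45
tool_pos: [0.5474, 0.1921, 0.0873]
tcp_rot: [-2.892, -1.227, -0.001]
wrist_force: [-2.1, -1.0, 7.4]
width: 0.181
time: 16.7
tool_pos: [0.5474, 0.1921, 0.0868]
tcp_rot: [-2.892, -1.227, -0.001]
wrist_force: [-2.3, 0.2, 8.2]
width: 0.174
time: 16.95
tool_pos: [0.5474, 0.1921, 0.0864]
tcp_rot: [-2.892, -1.227, -0.001]
wrist_force: [-2.4, 0.4, 7.6]
width: 0.181
```

```bash
python3 -m crank '0 0 0.5 0 0 0 255;0 0 0.5 0 0 0 255'
python3 -m crank '0 0 0.5 0 0 0 255;0 0 0.5 0 0 0 255'
python3 m.py j6; python3 -c "
from h import *
s=read_state();print(s['wrist_force'],s['torque'])"
```

```text
time: 17.2
tool_pos: [0.5475, 0.1921, 0.0861]
tcp_rot: [-2.892, -1.227, -0.001]
wrist_force: [-2.7, -0.4, 9.2]
width: 0.181
time: 17.45
tool_pos: [0.5475, 0.1922, 0.0857]
tcp_rot: [2.892, 1.227, 0.002]
wrist_force: [-2.4, -1.3, 9.5]
width: 0.183
0.18339332113955098 [-2.39514956 -1.27972272  9.50622528] [0.54753805 0.19215042 0.0857389 ]
yang -0.7679627047124165 z [ 9.00121407e-04  3.79042954e-04 -9.99999523e-01]
-0.075 [[257.52394722 458.42951173]]
-0.015 [[248.90950393 319.41669559]]
0.05 [[239.10440527 161.19006024]]
165 148
[-3.06511524 -0.1359043  10.45896132] [-0.07739295  0.66361474  0.028774  ]
```

View pics/j6.png

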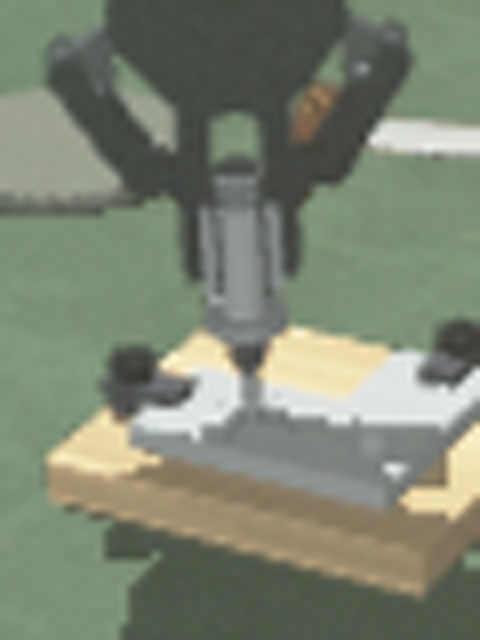

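```bash
python3 -m crank '0 0 0.5 0 0 0 255;0 0 0.5 0 0 0 255'
python3 -m crank '0 0 0.5 0 0 0 255;0 0 0.5 0 0 0 255'
python3 -m crank '0 0 0.5 0 0 0 255;0 0 0.5 0 0 0 255'
```

```text
time: 17.75
tool_pos: [0.5475, 0.1921, 0.0853]
tcp_rot: [2.892, 1.227, 0.002]
wrist_force: [-2.7, -0.3, 10.7]
width: 0.179
time: 18.0
tool_pos: [0.5475, 0.1922, 0.0848]
tcp_rot: [-2.892, -1.227, -0.002]
wrist_force: [-2.7, 0.2, 9.1]
width: 0.188
time: 18.25
tool_pos: [0.5476, 0.1922, 0.0843]
tcp_rot: [-2.892, -1.227, -0.002]
wrist_force: [-3.1, -0.8, 10.7]
width: 0.179
```

```bash
python3 -m crank '0 0 0.5 0 0 0 255;0 0 0.5 0 0 0 255'
python3 -m crank '0 0 0.5 0 0 0 255'
```

```text
time: 18.5
tool_pos: [0.5476, 0.1921, 0.0838]
tcp_rot: [2.892, 1.228, 0.002]
wrist_force: [-2.7, -0.4, 9.7]
width: 0.181
time: 18.62
tool_pos: [0.5476, 0.1922, 0.0835]
tcp_rot: [2.892, 1.227, 0.002]
wrist_force: [-2.7, -0.1, 11.2]
width: 0.185
```

```bash
python3 -m crank '0 0 0.5 0 0 0 255;0 0 0.5 0 0 0 255'
python3 -m crank '0 0 0.5 0 0 0 255;0 0 0.5 0 0 0 255'
```

```text
time: 18.88
tool_pos: [0.5476, 0.1922, 0.0831]
tcp_rot: [2.892, 1.227, 0.002]
wrist_force: [-3.4, -1.1, 10.9]
width: 0.183
time: 19.12
tool_pos: [0.5477, 0.1922, 0.0828]
tcp_rot: [2.892, 1.227, 0.002]
wrist_force: [-2.8, -0.1, 11.7]
width: 0.181
```

```bash
python3 -m crank '0 0 0.5 0 0 0 255;0 0 0.5 0 0 0 255'
```

```text
time: 19.38
tool_pos: [0.5477, 0.1922, 0.0823]
tcp_rot: [2.892, 1.227, 0.002]
wrist_force: [-2.9, -0.3, 12.0]
width: 0.183
```

```bash
python3 -m crank '0 0 0.5 0 0 0 255;0 0 0.5 0 0 0 255'
```

```text
time: 19.62
tool_pos: [0.5476, 0.1921, 0.0816]
tcp_rot: [2.892, 1.227, 0.002]
wrist_force: [-4.0, -0.4, 11.6]
width: 0.184
```

```bash
python3 -m crank '0 0 0.4 0 0 0 255'
```

```text
time: 19.75
tool_pos: [0.5477, 0.1921, 0.0812]
tcp_rot: [2.892, 1.227, 0.002]
wrist_force: [-3.1, -0.5, 10.3]
width: 0.178
```

```bash
python3 -m crank '0 0 0.3 0 0 0 255'
```

```text
time: 19.88
tool_pos: [0.5475, 0.1921, 0.0806]
tcp_rot: [2.892, 1.227, 0.002]
wrist_force: [-2.2, -0.4, 8.6]
width: 0.178
```

```bash
python3 -m crank '0 0 0.3 0 0 0 255'
```

```text
time: 20.0
tool_pos: [0.5474, 0.1921, 0.0799]
tcp_rot: [2.892, 1.228, 0.001]
wrist_force: [-2.1, -0.6, 7.1]
width: 0.179
```

The force peaked at about 14 N and has now fallen to about 9 N, so the spring has snapped. Easing off straight up.

```bash
python3 -m crank '0 0 -3 0 0 0 255;0 0 -8 0 0 0 255;0 0 -14 0 0 0 255;0 0 -30 0 0 0 255;0 0 -60 0 0 0 255;0 0 -100 0 0 0 255;0 0 -110 0 0 0 255;0 0 -120 0 0 0 255;0 0 -120 0 0 0 255'
python3 m.py k1; python3 - <<'E'
from h import *
p=cam("scene")["pixels"][185:215,180:215,::-1]
cv2.imwrite("pics/k1b.png",cv2.resize(p,None,fx=20,fy=20,interpolation=cv2.INTER_CUBIC))
go([.5657,-.1909,.20],-.315)
E
```

```text
time: 21.12
tool_pos: [0.5466, 0.1918, 0.1982]
tcp_rot: [-2.892, -1.227, 0.002]
wrist_force: [-0.1, -0.3, -2.3]
width: 0.179
0.1786893668857535 [-0.12140243 -0.34483466 -2.2644938 ] [0.54664339 0.19179317 0.19816516]
yang -0.7680078781880996 z [-1.02903674e-03 -2.94463155e-04 -9.99999427e-01]
-0.075 [[256.01560858 465.56388875]]
-0.015 [[246.56038043 313.42157417]]
0.05 [[235.77313008 139.84593864]]
163 114
t 21.225 row: -261.5 279.9 -2.6  -0.0020 0.0022 -0.4530  dist 383 turn 26.0 deg
```

View pics/k1.png

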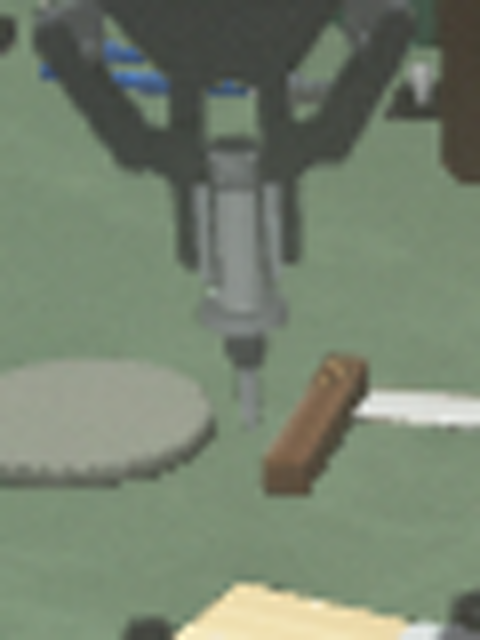

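View pics/k1b.png

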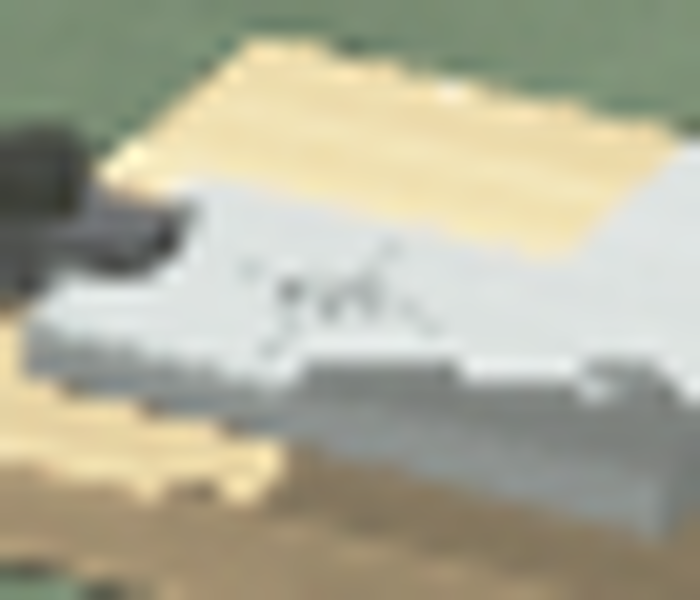

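```bash
python3 - <<'E'
from h import *
go([.566,-.191,.2087],-1.0887)
E
```

```text
t 21.225 row: -261.4 280.1 -11.3  -0.0010 0.0028 0.3207  dist 383 turn 18.4 deg
```

```bash
python3 -m crank '-40 43 -10 0 0 .1 255;-80 86 -11 0 0 .2 255;-120 128 -11 0 0 .32 255;-160 171 -11 0 0 .32 255;-200 214 -11 0 0 .32 255;-235 252 -11 -.001 .003 .32 255;-261 280 -11 -.001 .003 .32 255;-261 280 -11 -.001 .003 .32 255;-261 280 -11 -.001 .003 .32 255;-261 280 -11 -.001 .003 .32 255'
python3 m.py k2
```

```text
time: 22.48
tool_pos: [0.5667, -0.1891, 0.2091]
tcp_rot: [-3.049, -0.753, -0.003]
wrist_force: [0.5, 0.4, -2.4]
width: 0.185
0.1853535781387246 [ 0.47908681  0.44228642 -2.41978034] [ 0.56671419 -0.18908011  0.20906241]
yang -1.0867170124398662 z [ 0.00148667  0.00163532 -0.99999756]
-0.075 [[229.51367277 483.9002966 ]]
-0.015 [[246.086159   311.14658761]]
0.05 [[265.18239164 112.08502434]]
284 148
```

View pics/k2.png

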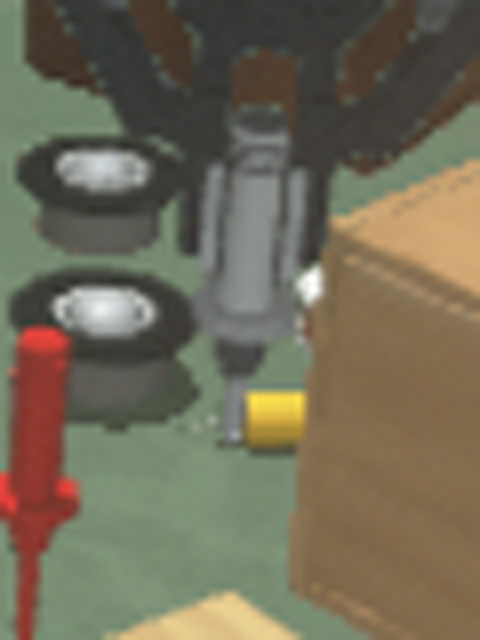

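```bash
python3 -m crank '-1.7 1.8 30 0 0 0 255;-1.7 1.8 60 0 0 0 255;-1.7 1.8 74 0 0 0 255;-1.7 1.8 74 0 0 0 255;-1.7 1.8 74 0 0 0 255'
python3 m.py k3; python3 - <<'E'
from h import *
go([.566,-.1915,.115],-1.088)
E
```

```text
time: 23.15
tool_pos: [0.5676, -0.1928, 0.1371]
tcp_rot: [3.049, 0.751, 0.007]
wrist_force: [-0.3, -0.5, -2.0]
width: 0.181
0.18077659237534996 [-0.29688493 -0.52784366 -1.97910793] [ 0.56757366 -0.19277522  0.13707679]
yang -1.0875693615532491 z [ 4.63435276e-03  1.08748321e-04 -9.99989255e-01]
-0.075 [[230.35054454 473.42005777]]
-0.015 [[246.17113423 312.01725635]]
0.05 [[264.36380691 126.4142925 ]]
283 174
t 23.2 row: -1.0 -2.1 22.4  0.0025 -0.0045 0.0003  dist 22 turn 0.3 deg
```

View pics/k3.png

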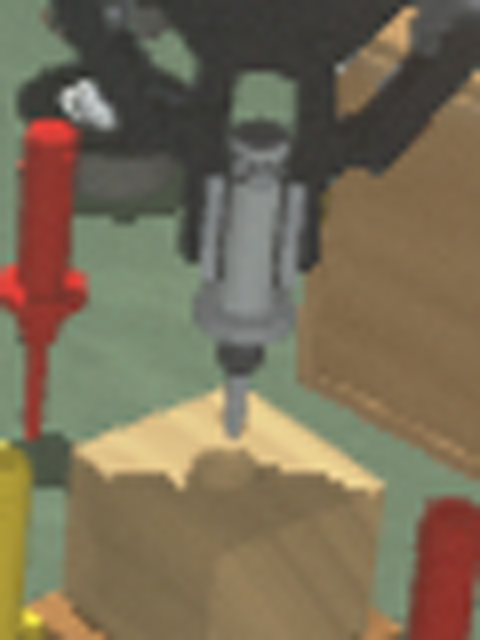

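```bash
python3 -m crank '-1 -2.2 0 .0025 -.0045 0 255;-1 -2.2 3 .0025 -.0045 0 255;-1 -2.2 7 .0025 -.0045 0 255;-1 -2.2 7 .0025 -.0045 0 255'
python3 m.py k4; python3 - <<'E'
from h import *
go([.566,-.1915,.1],-1.088)
x0,y0=283,174
print((proj('scene',[.566,-.192,.066])-[cam('scene') and 0,0]))
E
```

```text
time: 23.7
tool_pos: [0.5641, -0.191, 0.128]
tcp_rot: [-3.048, -0.75, 0.005]
wrist_force: [-0.2, -0.2, -1.7]
width: 0.186
0.18556317919052145 [-0.23454151 -0.15852679 -1.72925836] [ 0.56412171 -0.19102294  0.1279982 ]
yang -1.0880768863550083 z [-0.00377147  0.00147794 -0.9999918 ]
-0.075 [[233.69207591 475.99536492]]
-0.015 [[249.1063761  315.81294004]]
0.05 [[266.82880538 131.64488426]]
281 177
t 23.75 row: 1.4 1.2 28.2  -0.0027 0.0024 -0.0001  dist 28 turn 0.2 deg
[[310.83575719 231.56115304]]
```

View pics/k4.png

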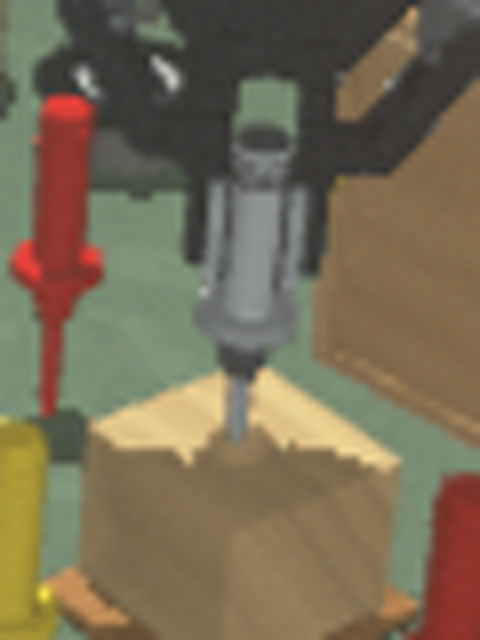

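```bash
python3 -m crank '0.7 0.6 8 -.0027 .0024 0 255;0.7 0.6 16 -.0027 .0024 0 255;0.7 0.6 25 -.0027 .0024 0 255;0.7 0.6 25 -.0027 .0024 0 255;0.7 0.6 25 -.0027 .0024 0 255;0.7 0.6 25 -.0027 .0024 0 255'
python3 m.py k5; python3 - <<'E'
from h import *
go([.566,-.1915,.09],-1.088)
E
```

```text
time: 24.55
tool_pos: [0.5658, -0.1915, 0.1041]
tcp_rot: [3.05, 0.751, 0.002]
wrist_force: [0.3, -0.7, -2.7]
width: 0.187
0.18709103464506688 [ 0.33751794 -0.74001678 -2.74499014] [ 0.56583995 -0.19151237  0.10412023]
yang -1.0879501260908908 z [ 1.5328328e-03 -5.7535555e-04 -9.9999866e-01]
-0.075 [[231.8595354 471.3740382]]
-0.015 [[247.03547954 314.8047555 ]]
0.05 [[264.47126853 134.92079243]]
281 185
t 24.6 row: 0.1 0.0 14.2  0.0013 -0.0011 0.0000  dist 14 turn 0.1 deg
```

View pics/k5.png

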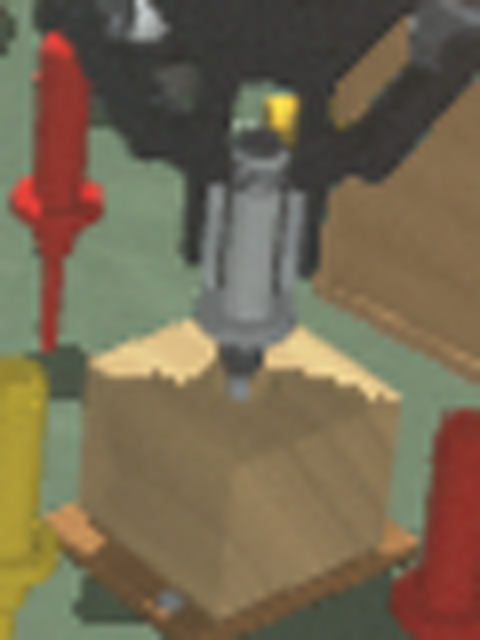

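The rod is going into the hole at about (240,385) in the crop. Lowering further while watching the force.

```bash
python3 -m crank '0 0 3 .001 -.001 0 255;0 0 6 .001 -.001 0 255;0 0 6 .001 -.001 0 255'
python3 -m crank '0 0 3 0 0 0 255;0 0 6 0 0 0 255;0 0 6 0 0 0 255'
```

```text
time: 24.98
tool_pos: [0.5651, -0.1912, 0.0972]
tcp_rot: [-3.05, -0.751, 0.002]
wrist_force: [-0.4, -0.6, -1.7]
width: 0.185
time: 25.35
tool_pos: [0.5651, -0.1913, 0.0912]
tcp_rot: [-3.05, -0.751, 0.002]
wrist_force: [0.6, -0.2, -2.8]
width: 0.183
```

```bash
python3 -m crank '0 0 3 0 0 0 255;0 0 6 0 0 0 255;0 0 6 0 0 0 255;0 0 6 0 0 0 255'
```

```text
time: 25.85
tool_pos: [0.5655, -0.1914, 0.0857]
tcp_rot: [-3.05, -0.751, 0.001]
wrist_force: [-0.4, -0.5, -2.5]
width: 0.184
```

```bash
python3 -m crank '0 0 1.5 0 0 0 255;0 0 2.5 0 0 0 255;0 0 2.5 0 0 0 255'; python3 m.py k6
```

```text
time: 26.22
tool_pos: [0.5653, -0.1913, 0.083]
tcp_rot: [-3.05, -0.751, 0.001]
wrist_force: [-0.2, -0.3, -2.6]
width: 0.183
0.1828739465713079 [-0.20640172 -0.32066932 -2.63286849] [ 0.56534645 -0.19132075  0.08304439]
yang -1.0880035550717126 z [-8.21753197e-04  2.86807281e-04 -9.99999621e-01]
-0.075 [[233.43062153 468.85590334]]
-0.015 [[248.28199897 315.27679462]]
0.05 [[265.33528134 138.92763659]]
280 192
```

View pics/k6.png

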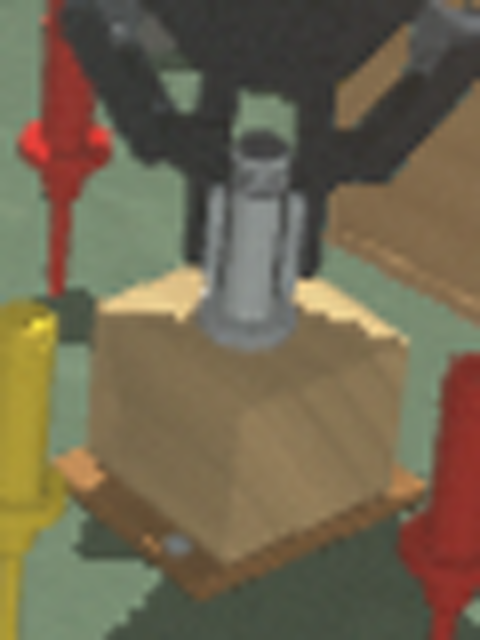

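```bash
python3 -m crank '0 0 .5 0 0 0 255;0 0 0.5 0 0 0 255'; python3 -m crank '0 0 .5 0 0 0 255;0 0 0.5 0 0 0 255'; python3 -m crank '0 0 .5 0 0 0 255;0 0 0.5 0 0 0 255'
```

```text
time: 26.52
tool_pos: [0.5655, -0.1914, 0.0827]
tcp_rot: [-3.05, -0.751, 0.001]
wrist_force: [-0.1, -0.1, -2.0]
width: 0.18
time: 26.78
tool_pos: [0.5654, -0.1914, 0.0822]
tcp_rot: [-3.05, -0.751, 0.001]
wrist_force: [0.7, 0.1, -2.8]
width: 0.179
time: 27.02
tool_pos: [0.5655, -0.1914, 0.0819]
tcp_rot: [-3.05, -0.751, 0.001]
wrist_force: [-1.2, -0.2, 0.6]
width: 0.183
```

The collar is resting on the stand: the force went from −2.4 to +0.6 N at z = 0.0819, the height it was grasped at. Opening the fingers.

```bash
python3 -m crank '0 0 0 0 0 0 170;0 0 0 0 0 0 130;0 0 0 0 0 0 110;0 0 0 0 0 0 110;0 0 0 0 0 0 110;0 0 0 0 0 0 110' 40;  python3 m.py k7
```

```text
time: 27.78
tool_pos: [0.5655, -0.1914, 0.0817]
tcp_rot: [-3.05, -0.751, 0.001]
wrist_force: [0.2, -0.1, 0.6]
width: 0.57
0.5704249225103565 [ 0.20998022 -0.14069046  0.57172287] [ 0.56546112 -0.19135334  0.08167235]
yang -1.0880047771515526 z [-5.76022565e-04  1.85830809e-04 -9.99999817e-01]
-0.075 [[233.36909913 472.13994852]]
-0.015 [[248.20840543 318.75948941]]
0.05 [[265.24713417 142.64559396]]
280 192
```

View pics/k7.png

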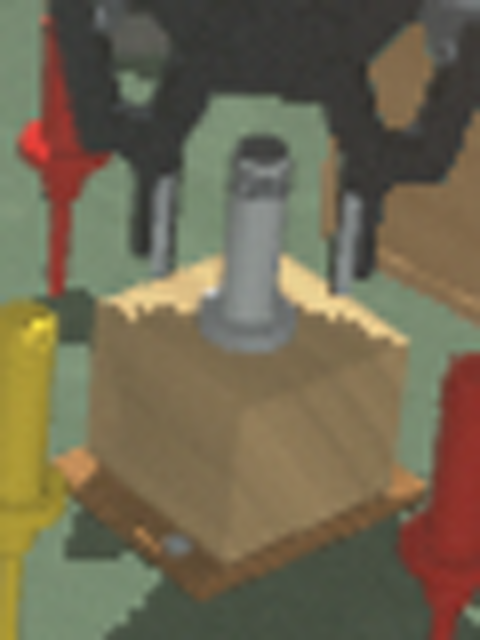

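Released and standing upright. Rising straight up, then swinging away to check.

```bash
python3 -m crank '0 0 -15 0 0 0 110;0 0 -40 0 0 0 110;0 0 -80 0 0 0 110;0 0 -120 0 0 0 110;0 0 -140 0 0 0 110;0 0 -140 0 0 0 110;-40 40 -140 0 0 0 110;-80 80 -140 0 0 0 110;-110 120 -140 0 0 0 110;-140 160 -140 0 0 0 110;-170 200 -140 0 0 0 110;-200 240 -140 0 0 0 110;-200 240 -140 0 0 0 110;-200 240 -140 0 0 0 110'
python3 - <<'E'
from h import *
for n in ("scene","top"): cv2.imwrite(f"pics/{n}9.png",cam(n)["pixels"][:,:,::-1])
s=cv2.imread("pics/scene9.png"); t=cv2.imread("pics/top9.png"); t0=cv2.imread("pics/top0.png")
f=lambda a,k:cv2.resize(a,None,fx=k,fy=k,interpolation=cv2.INTER_CUBIC)
cv2.imwrite("pics/e.png",np.vstack([np.hstack([f(s[200:270,280:345],4),f(t[150:220,285:350],4),f(t0[150:220,285:350],4)]),np.hstack([f(s[170:240,170:235],4),f(t[160:230,160:225],4),f(t0[160:230,160:225],4)])]))
E
```

```text
time: 29.58
tool_pos: [0.499, -0.4958, 0.2191]
tcp_rot: [-3.047, -0.749, 0.003]
wrist_force: [-0.0, 0.5, 0.2]
width: 0.567
```

View pics/e.png

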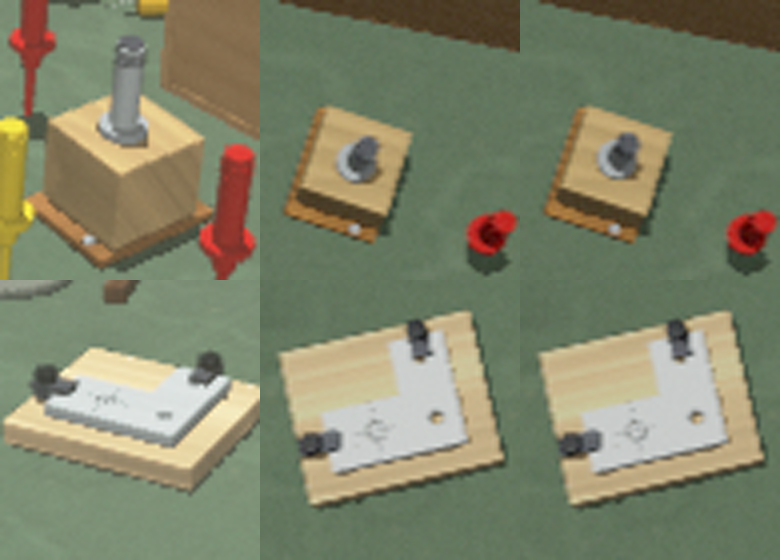

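View pics/top9.png

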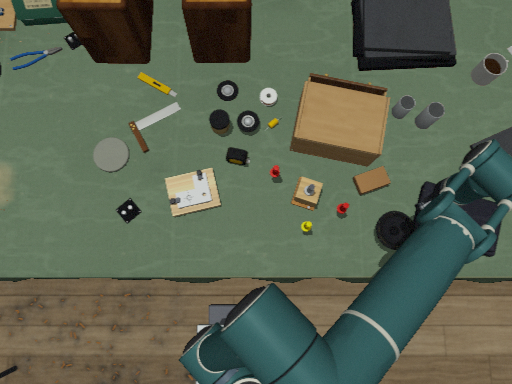

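```bash
python3 - <<'E'
from h import *
f=lambda a:cv2.resize(a,None,fx=13,fy=13,interpolation=cv2.INTER_CUBIC)
L=[cv2.imread(f"pics/{n}.png") for n in("scene0","scene9","top0","top9")]
cv2.imwrite("pics/e2.png",np.vstack([np.hstack([f(i[190:210,182:212]) for i in L[:2]]),np.hstack([f(i[187:207,174:204]) for i in L[2:]])]))
E
```

```text
(no output)
```

View pics/e2.png

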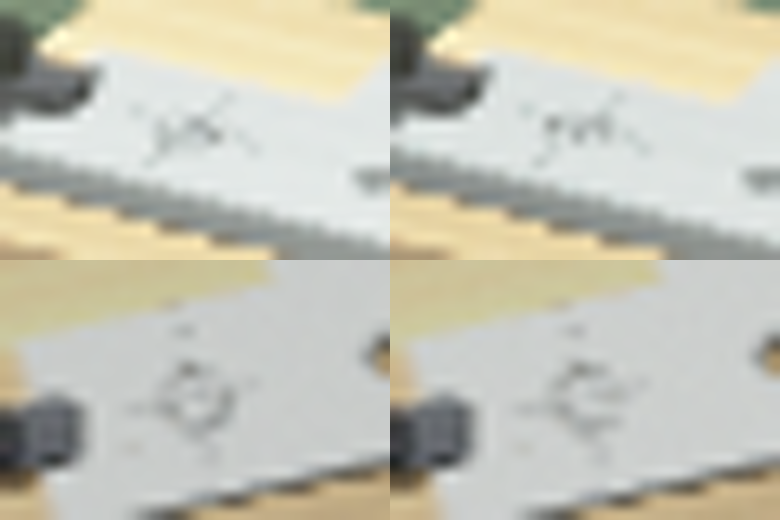

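The spot looks different before and after in both views, and no new marks show elsewhere on the blank. The bystanders haven't moved, and the robot is clear of everything.

```bash
python3 -c "
from workcell import job
print(job.finish_job())"
```

```text
the job is handed in; nothing more can be done
None
```

The spot is punched, the punch is back in its stand, and I handed the job in at about 30 s of the 64 s allowed.

- **Pressing:** I held the punch upright on the spot and pressed in small steps. The rod touched at tool height z ≈ 0.090 m. The contact force rose from about 9 N to a peak of about 14 N, then fell to about 9 N, which I took as the snap. I lifted off straight away; no reading between steps came near the 22 N limit.
- **Returning it:** The punch went back into its hole without sticking. Its collar met the stand at z = 0.0819 m, within 0.1 mm of where I had picked it up. I released it and moved the arm clear.
- **Last checks:** The final pictures show the punch upright in the stand and the spot's appearance changed in both views. I saw no new marks on the blank, and the tape measure, sanding block and terminal plate are where they were.
- **Not certain:** I could not measure how deep the spot was driven. The snap and depth are inferred from the force drop and about 9.8 mm of travel after touch, which fits 2 mm into the spot plus roughly 7 mm of rod. After the press the rod looked slightly shorter in one picture, by about 3 mm, though the image was too blurred to be sure. My early position fit for the spot used one misread pixel; I found this and corrected the aim by under 1 mm before pressing.

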